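Brace the canister and unscrew its tight cap

TASK

With its cap still tight, bring the white screw-top canister upright and fully home into the U-shaped wooden brace on the bench, so that the brace keeps it from turning. There, unscrew the cap anticlockwise (about a quarter turn) until its threads let go, lift it straight up and finish while still holding it level in the gripper, a finger's breadth or two above the open neck and centred over it, with the canister still standing home in the brace. Do not tip the canister or disturb the lead clamp, the spanner and the rubber boot.

Things in the scene. Friction and masses are not known exactly. Their poses are not given: they have to be found in the camera images.
- canister: White plastic canister, loose, 0.35-0.7 kg: square body 66 mm wide (sides along its x, y), 78 mm tall, then round collar 48 mm across up to 92 mm, then the capped neck; 121 mm with cap. Origin: centre of underside, z up. Starts upright before the brace's open side, its x within 0.5 rad of the brace's x. May be slid or lifted by its tight cap; unbraced, it turns along with the cap.
- cap: Grey round cap, 56 mm across, 28 mm high, white bar on top along its x. Origin: centre of its rim's underside, 93 mm above the canister's underside. 0.2-0.6 N m to turn; inner lugs, no rise. Starts with x 0-0.38 rad clockwise (from above) of the canister's x; lets go at about 0.9 rad anticlockwise of it, stop at 1.9: a quarter turn (to 1.2-1.6 rad) frees it, then it lifts straight off.
- brace: U-shaped plywood brace fixed to the bench, walls 14 mm thick, 40 mm high. Slot along its x, 71 mm wide, open at -x with flared lead-ins reaching 64 mm from the origin; back wall at +x. Origin, at bench height: where the centre of the canister's underside lies when home (0.5 mm short of the back wall; within 10 mm counts as home). The canister has 0.07 rad of turning play in it.
- mouth (a point): Centre of the top of the canister's neck, 117 mm above its underside, hidden in the cap at first; axes as the canister's. A spring seal there pushes the cap up with up to 18 N; it rises 3 mm as the cap lets go and then stands 3 mm above this point.
- clamp: Bystander: lead battery clamp terminal, 75 mm long, 18 mm high, lying beside the brace. Origin: under its ring's centre.
- boot: Bystander: brown rubber terminal boot, 48 mm wide, 46 mm high, standing beside the brace. Origin: centre of its underside.
- spanner: Bystander: blue steel spanner 160 mm long, lying behind the brace. Origin: under its middle.

How it is judged:
By the outcome, as a careful person would: the job done as asked, in the order asked, and still so for the second after the job is handed in, while the arm keeps its last pose, push and grip.
It also fails if it takes over 51 s, if anything falls off the work surface, if the arm or the gripper's body presses on something with over 40 N, if the wrist force passes 120 N, or if a joint passes its speed limit or range.

ROBOT

A 6-joint arm with a two-finger parallel gripper is mounted at the origin on the work surface. World frame = base frame: x ahead of the robot, y to its left, z up, the work surface at z = 0. Lengths are in m, angles in degrees, forces in N, time in s.
With the tool pointing down it reaches from about 0.25 to 0.725 m from the base axis. Payload 9.7 kg.
Tool frame: the origin (TCP) lies on the centre line of the jaws, within the pads' length; the fingertips stand 14 mm ahead of it and the grasp point (between the pads) lies 5 mm behind it; z points along the fingers, y is the line along which they close (so a half turn about z gives the same grasp; the last joint's range is limited). The gripper opens to 85 mm and grips with 20 to 120 N. Pads are 22 mm wide; open, the fingers measure 114 mm over their backs; the gripper's body (76 mm by 85 mm) begins 54 mm behind the grasp point. The pads swing forward as they close: fully open they stand 13 mm farther back than shut.
Start: joints at [-65.031, 4.979, 10.078, 95.1, 0, 90], TCP at [0.232, -0.499, 0.245] pointing down, gripper open.
Joint ranges: [-179.16, 179.16], [-48.56, 103.87], [-65.8, 70.77], [-126.05, 130.52], [-82.76, 87.17], [-180, 180]. Speed limits (degrees/s): [127.2, 127.2, 147.25, 180, 180, 180].

INTERFACE

Orientations are given as [roll, pitch, yaw] about the fixed x, y, z axes, in that order (R = Rz(yaw) Ry(pitch) Rx(roll)).
In Python, from workcell import bot, camera, get_calibration, ticket gives the robot as it stands. The module is installed in compiled form; this text tells all that it offers.
- The arm moves only by the tool send_rows, never from a script. Its arguments are lists of equal length, an entry for each row: "linear": the shift along the tool's x, y, z in m, a list of three; "twist": the turn, a rotation vector about the tool's x, y, z in units of 10 degrees (1.0 is 10 degrees), a list of three; "gripper": the opening in per cent of the stroke, from 0 (shut) to 100 (fully open). In form: {"linear": [[x, y, z], ...], "twist": [[wx, wy, wz], ...], "gripper": [gripper, ...]}. A call has 1 to 8 rows; each row shifts and turns the commanded pose from where the row before left it, along the tool's axes as they then stand; what a row does not reach is not made up. A row lasts 1/8 s, in which the tool goes at most 62.5 mm and 10.7 degrees, less where a joint would pass 70% of its speed; a pose out of reach is approached as far as the arm can. A call with a gripper value outside its range is refused whole. The fingers move at their own pace and stop on an object; "grip_force" is the grip in N (left out, the last holds). Time passes only in rows, so rows that do not move let the fingers close. It gives the time, the measured TCP pose, the force, the opening and the grip force at its end, in the units of the state.
- bot.get_obs(): the state, without advancing time (a new reading comes with each control period).
- camera(name): name is "scene" or "top"; returns the picture (420x560x3 uint8, red, green, blue); there is no depth.
- get_calibration(name): a dict with "fx", "fy", "cx", "cy" (pixels), "origin" and "orientation" of the camera in the world. Camera axes: x right, y down, z forward; pixel columns grow to the right and rows downward; lengths in m; the calibration is good to about 2 mm. A picture is of the moment at which its call begins. get_calibration takes no time and is no camera call.
- ticket.job_done(): hands the job in; it is judged then, once.
The state is a dict: "time": time; "q": joint angles; "qd": joint speeds; "joint_efforts": joint torques, N m; "ee_pos": TCP position; "tcp_rot": TCP orientation; "wrist_force": force on the tool from outside, world axes, zero at the start; "torque": the same for the moment, N m; "opening": finger opening in m; "grasp_force": force on a finger pad.
Only numpy, scipy, OpenCV 4.12 (cv2) and the standard library are available. Lean on these libraries where they do the work, as an engineer would, in place of code of your own. Each camera call takes 0.05 s, during which the arm holds its last target. There are 200 camera calls.

## Working session

There is one attempt and no reset: what is moved stays moved. The work goes in short steps, Python scripts to look and compute and a tool call to move; the robot and the scene stay as the last step left them, time stands still between calls to the robot, and variables do not carry over. Pictures are saved under pics/ and viewed, at most 10 in all, crops included, and the job is handed in when it is done.

Besides the shell and the picture viewer there is one more tool, called after ">>>" by a JSON object that holds its "method" and its "body". send_rows: Moves the arm, as the interface text tells. Its arguments: {"type":"object","properties":{"linear":{"type":"array"},"twist":{"type":"array"},"gripper":{"type":"array"},"grip_force":{"type":"number"}},"required":["linear","twist","gripper"]}

```bash
mkdir -p pics
python3 - <<'E'
from workcell import bot,camera,get_calibration
import cv2
for n in("scene","top"):
    im=camera(n); cv2.imwrite(f"pics/{n}0.png",im[:,:,::-1]); print(n,get_calibration(n))
o=bot.get_obs(); print(o)
E
```

```text
scene {'fx': 466.32960553205186, 'fy': 466.32960553205186, 'cx': 281.6882559211126, 'cy': 210.7391374752454, 'origin': array([ 1.17026036, -0.30321644,  0.70568534]), 'orientation': array([-133.25148525,   -1.0897786 ,   56.64608926])}
top {'fx': 524.8961214366698, 'fy': 524.8961214366698, 'cx': 287.506451583545, 'cy': 209.28624196888632, 'origin': array([0.51026101, 0.05603094, 0.95291771]), 'orientation': array([-172.41228913,    0.19508059,  -89.22738026])}
{'time': 0.1, 'q': array([-6.50298138e+01,  5.01014776e+00,  1.00403214e+01,  9.51016080e+01,
       -5.63351038e-04,  9.00017302e+01]), 'qd': array([-0.13622029, -0.03181685,  0.15670867, -0.00017481,  0.01759099,
        0.00598844]), 'joint_efforts': array([ 6.73543054e-04, -5.21561658e+01,  4.65653372e+01,  1.59972638e-02,
        2.34424584e-05,  2.11441616e-06]), 'ee_pos': array([ 0.2320968 , -0.49841645,  0.24464476]), 'tcp_rot': array([-1.79928566e+02,  5.65507793e-04,  2.49684567e+01]), 'wrist_force': array([-0.27088235, -0.63985722, -0.01152783]), 'torque': array([-0.02167803,  0.08898506,  0.01582294]), 'grasp_force': 0.0, 'opening': 0.08549183779540444}
```

View pics/top0.png

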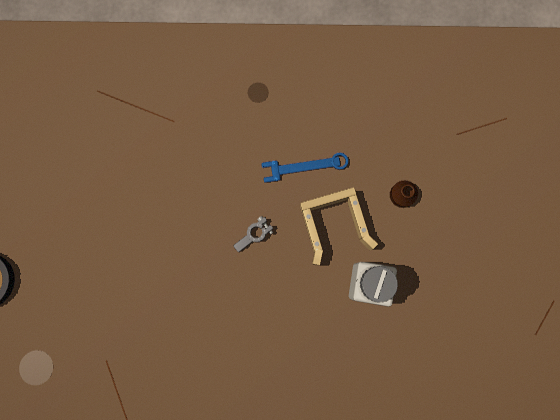

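View pics/scene0.png

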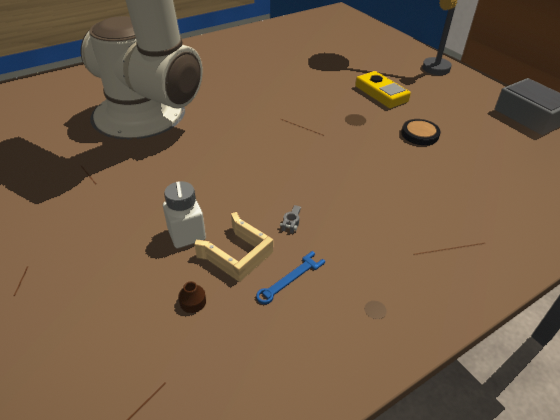

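The top view shows the canister at (375,284), its bar tilted near vertical. The brace opens downwards with its back wall at about (328,199). The clamp is at (257,232), the boot at (404,194) and the spanner at (306,167).

```bash
cat > h.py <<'E'
import numpy as np,cv2
from scipy.spatial.transform import Rotation as R
from workcell import bot,camera,get_calibration
def ray(n,px,z):
    c=get_calibration(n);px=np.atleast_2d(np.asarray(px,float))
    d=np.c_[(px[:,0]-c['cx'])/c['fx'],(px[:,1]-c['cy'])/c['fy'],np.ones(len(px))]
    d=d@R.from_euler('xyz',c['orientation'],degrees=True).as_matrix().T
    o=np.array(c['origin']);return (o+d*((z-o[2])/d[:,2])[:,None])[:,:2]
def proj(n,P):
    c=get_calibration(n);p=(np.atleast_2d(P)-c['origin'])@R.from_euler('xyz',c['orientation'],degrees=True).as_matrix()
    return np.c_[c['fx']*p[:,0]/p[:,2]+c['cx'],c['fy']*p[:,1]/p[:,2]+c['cy']]
def big(m,k=1):
    cs,_=cv2.findContours(m.astype(np.uint8),cv2.RETR_EXTERNAL,cv2.CHAIN_APPROX_NONE)
    return sorted(cs,key=cv2.contourArea)[::-1][:k]
E
python3 - <<'E'
from h import *
im=cv2.imread("pics/top0.png")
cv2.imwrite("pics/crop.png",cv2.resize(im[170:320,290:430],None,fx=4,fy=4,interpolation=cv2.INTER_CUBIC))
h=cv2.cvtColor(im,cv2.COLOR_BGR2HSV)
for p in[(378,285),(362,284),(385,270),(328,199),(311,230),(365,225),(300,300),(340,240),(359,283),(366,290)]: print(p,h[p[1],p[0]])
E
```

```text
(378, 285) [ 20  26 212]
(362, 284) [ 15  23 109]
(385, 270) [ 19  27 162]
(328, 199) [ 19 104 202]
(311, 230) [ 20  99 213]
(365, 225) [ 19 106 204]
(300, 300) [ 14 114 121]
(340, 240) [ 14 119 120]
(359, 283) [ 19  30 185]
(366, 290) [ 18  11 113]
```

View pics/crop.png

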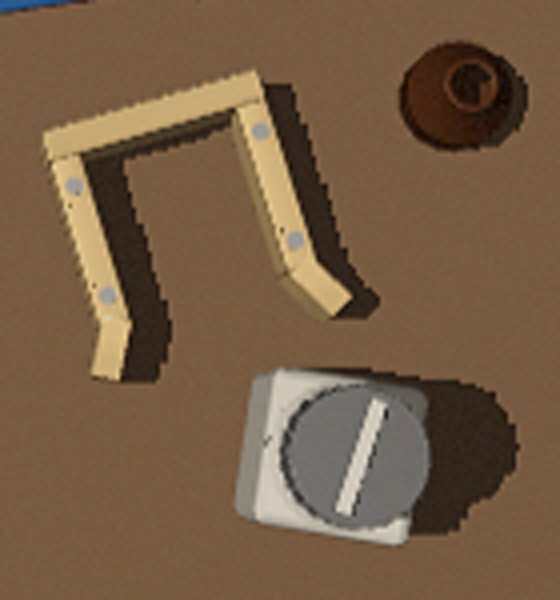

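Run:
```python
from h import *
im=cv2.imread("pics/top0.png");h=cv2.cvtColor(im,cv2.COLOR_BGR2HSV).astype(int);S,V=h[...,1],h[...,2]
def roi(m,x0,x1,y0,y1):
    o=np.zeros_like(m);o[y0:y1,x0:x1]=m[y0:y1,x0:x1];return o
b=big(roi((S>80)&(V>175),295,385,180,270))[0].reshape(-1,2)
w=ray("top",b,.04)*1000
r=cv2.minAreaRect(w.astype(np.float32));print("brace rect",r,cv2.boxPoints(r))
cap=roi((S<60)&(V<125)&(V>85),350,402,262,308)
c=big(cap,1)[0].reshape(-1,2);hull=cv2.convexHull(c)
w=ray("top",hull.reshape(-1,2),.121)*1000
print("cap",cv2.minEnclosingCircle(w.astype(np.float32)),cv2.fitEllipse(w.astype(np.float32)))
bar=roi((S<60)&(V>150),372,388,265,302); m=np.zeros_like(cap,np.uint8);cv2.fillPoly(m,[hull],1);m=cv2.erode(m,np.ones((3,3)))
bb=[x for x in big((V>150)&(m>0))][0].reshape(-1,2);w=ray("top",bb,.121)*1000
print("bar",cv2.minAreaRect(w.astype(np.float32)),cv2.fitLine(w.astype(np.float32),cv2.DIST_L2,0,.01,.01).ravel())
print(V[284,345:362],V[275,345:362])
t=big(roi((S<60)&(V>165),340,405,255,312))[0].reshape(-1,2)
w=ray("top",t,.078)*1000
r=cv2.minAreaRect(w.astype(np.float32));print("body top",r,cv2.boxPoints(r))
for p in[(280,368),(258,516),(405,545),(428,392)]: print(p,ray("top",[290+p[0]/4-.4,170+p[1]/4-.4],.078)*1000)
```

```text
brace rect ((605.2297973632812, -23.9200439453125), (111.6307144165039, 116.1711654663086), 18.123254776000977) [[534.11523   13.921839]
 [570.2517   -96.48602 ]
 [676.34436  -61.761925]
 [640.2079    48.645935]]
cap ((505.7818603515625, -87.1141586303711), 32.31996154785156) ((506.2520446777344, -87.32449340820312), (59.55515670776367, 62.05086898803711), 15.153116226196289)
bar ((505.2195129394531, -85.91621398925781), (5.917363166809082, 46.02749252319336), 70.96636199951172) [ 9.4565219e-01 -3.2517990e-01  5.0477777e+02 -8.5816803e+01]
[120 121 120 119 119 133 141 141 143 134 173 211 201 200 206  96  62] [121 122 120 121 118 120 124 140 139 142 141 155 205 205 196 195 199]
body top ((504.8572082519531, -83.85845184326172), (62.356014251708984, 62.273536682128906), 81.41651153564453) [[ 469.41586  -110.04007 ]
 [ 530.9919   -119.33443 ]
 [ 540.2986    -57.676834]
 [ 478.72253   -48.382477]]
(280, 368) [[540.78220723 -60.17633186]]
(258, 516) [[480.1055655  -50.86044189]]
(405, 545) [[ 469.1927793  -111.07112142]]
(428, 392) [[ 531.70783237 -121.36455581]]
```

Run:
```python
from h import *
im=cv2.imread("pics/top0.png");h=cv2.cvtColor(im,cv2.COLOR_BGR2HSV).astype(int);S,V=h[...,1],h[...,2]
m=((S>80)&(V>175));m[:,:295]=0;m[:,385:]=0;m[:180]=0;m[270:]=0
w=ray("top",np.argwhere(m)[:,::-1],.04)*1000
print(len(w))
c=np.array([605.2,-23.9]);a=np.radians(17.)
for it in range(3):
    X=np.array([np.cos(a),np.sin(a)]);Y=np.array([-X[1],X[0]])
    u=(w-c)@X;v=(w-c)@Y
    if it==0: u0=u
    top=u.max()
    back=u>top-11; 
    L=(u<top-22)&(u>top-75)&(v>0);Rr=(u<top-22)&(u>top-75)&(v<0)
    ls=[np.polyfit(u[k],v[k],1) for k in(L,Rr)]
    bl=np.polyfit(v[back&(abs(v)<40)],u[back&(abs(v)<40)],1)
    print(np.degrees(a),ls,bl,top,u.min(),[ (v[k].min(),v[k].max()) for k in(L,Rr)])
    a+=np.arctan((ls[0][0]+ls[1][0])/2)
X=np.array([np.cos(a),np.sin(a)]);Y=np.array([-X[1],X[0]]);u=(w-c)@X;v=(w-c)@Y
q=(u>40)&(abs(v)<45)
print("back wall u range pct",np.percentile(u[q],[1,50,99]),"axis v",np.mean([v[L].mean(),v[Rr].mean()]),v[L].mean()-v[Rr].mean())
```

```text
1101
17.0 [array([1.45407244e-02, 4.23983858e+01]), array([ 1.25683444e-02, -4.31697347e+01])] [-2.30674667e-03  4.96761605e+01] 55.234936707694985 -56.73669067385565 [(np.float64(35.97995245138829), np.float64(48.7781790304352)), (np.float64(-49.64805293577673), np.float64(-36.82310835085384))]
17.77657005900707 [array([8.19223030e-04, 4.23867508e+01]), array([-5.88385640e-03, -4.32142756e+01])] [6.64313997e-03 4.98498155e+01] 55.58018394333496 -56.08673369993965 [(np.float64(35.917312672387425), np.float64(48.65894193152526)), (np.float64(-49.72906965979839), np.float64(-36.632681437114385))]
17.631479310746112 [array([3.15363014e-03, 4.23880153e+01]), array([-2.21051622e-03, -4.31804616e+01])] [4.07884567e-03 4.98260549e+01] 55.47189676823863 -56.208954927767536 [(np.float64(35.963728684153665), np.float64(48.631707591047146)), (np.float64(-49.673961867409865), np.float64(-36.6794794855728))]
back wall u range pct [40.58704544 48.97105524 55.11386999] axis v -0.3960034730845301 85.59623277763012
```

>>> {"method": "send_rows", "body": {"linear": [[0.04,-0.025,0],[0.04,-0.025,0],[0.04,-0.025,0],[0.04,-0.025,0],[0.04,-0.025,0],[0.04,-0.025,0],[0.04,-0.025,0],[0.04,-0.025,0]], "twist": [[0,0,0],[0,0,0],[0,0,0],[0,0,0],[0,0,0],[0,0,0],[0,0,0],[0,0,0]], "gripper": [100,100,100,100,100,100,100,100]}}

```text
time: 1.1
ee_pos: [0.4384, -0.1808, 0.2451]
tcp_rot: [-180.0, 0.0, 25.0]
wrist_force: [-0.4, -0.7, 0.1]
opening: 0.0855
grasp_force: 0.0
```

```bash
cat >> h.py <<'E'
def st():
    o=bot.get_obs();np.set_printoptions(precision=2,suppress=True)
    print("t",round(o['time'],2),"p",o['ee_pos']*1000,"rpy",o['tcp_rot'],"q",o['q'],"F",o['wrist_force'],"T",o['torque'],"op",o['opening'],"g",o['grasp_force'])
    return o
def go(x,y,z):
    o=st();print("tool delta mm",R.from_euler('xyz',o['tcp_rot'],degrees=True).inv().apply(np.array([x,y,z])-o['ee_pos']*1000))
E
python3 -c "from h import *;go(505.3,-86,180)"
```

```text
t 1.1 p [ 438.38 -180.78  245.06] rpy [-179.99    0.01   24.97] q [-22.41  -5.36  -0.26  95.12  -0.   132.62] F [-0.38 -0.72  0.07] T [-0.08 -0.01  0.  ] op 0.08551147292624352 g 0.0
tool delta mm [100.68 -57.67  65.05]
```

>>> {"method": "send_rows", "body": {"linear": [[0.034,-0.019,0.01],[0.034,-0.019,0.02],[0.033,-0.02,0.035],[0,0,0]], "twist": [[0,0,0],[0,0,0],[0,0,0],[0,0,0]], "gripper": [100,100,100,100]}}

```text
time: 1.6
ee_pos: [0.5044, -0.085, 0.177]
tcp_rot: [-179.8, 0.2, 25.1]
wrist_force: [-0.4, -0.9, -0.5]
opening: 0.0852
grasp_force: 0.0
```

Run:
```python
from h import *
go(505.3,-86,103)
im=camera("scene")[:,:,::-1]
cv2.imwrite("pics/s1.png",cv2.resize(im[110:270,110:300],None,fx=3,fy=3))
```

```text
t 1.6 p [504.43 -84.99 177.02] rpy [-179.82    0.24   25.14] q [ -9.57  -0.85  -3.48  87.67   0.01 145.29] F [-0.36 -0.9  -0.54] T [ 0.   -0.01  0.03] op 0.08518331608399309 g 0.0
tool delta mm [ 0.67  1.52 74.01]
```

View pics/s1.png

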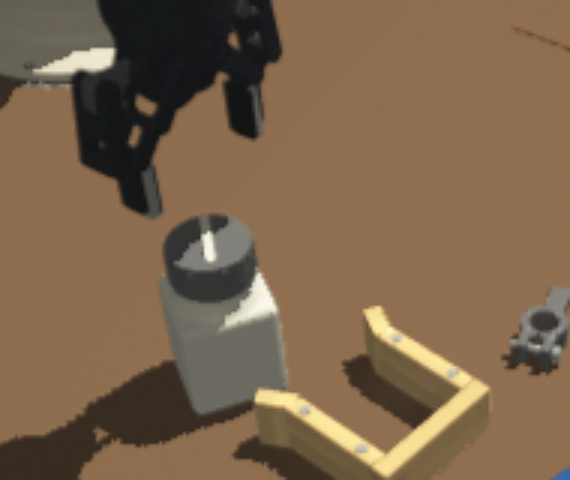

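The fingers straddle the cap, which sits at about (210,255) in the crop, so I'll descend and grip.

>>> {"method": "send_rows", "body": {"linear": [[0.0005,0.0015,0.025],[0,0,0.025],[0,0,0.018],[0,0,0.006],[0,0,0],[0,0,0],[0,0,0],[0,0,0]], "twist": [[0,0,0],[0,0,0],[0,0,0],[0,0,0],[0,0,0],[0,0,0],[0,0,0],[0,0,0]], "gripper": [100,100,100,100,80,60,40,40], "grip_force": 60}}

```text
time: 2.65
ee_pos: [0.5064, -0.0879, 0.1077]
tcp_rot: [180.0, -0.1, 25.0]
wrist_force: [-2.6, 3.5, 5.1]
opening: 0.0548
grasp_force: 62.8
```

```bash
python3 -c "from h import *;st()"
```

```text
t 2.65 p [506.42 -87.88 107.69] rpy [179.98  -0.09  24.99] q [ -9.86  -0.49 -10.77  79.63   0.04 145.15] F [-2.6   3.5   5.07] T [0.5  0.42 0.01] op 0.05476086371786624 g 62.7731753513217
```

>>> {"method": "send_rows", "body": {"linear": [[0,0,0],[0,0,-0.004],[0,0,-0.004],[0,0,-0.002],[0,0,0],[0,0,0]], "twist": [[0,0,0],[0,0,0],[0,0,0],[0,0,0],[0,0,0],[0,0,0]], "gripper": [40,40,40,40,40,40], "grip_force": 100}}

```text
time: 3.4
ee_pos: [0.5059, -0.0882, 0.116]
tcp_rot: [-180.0, 0.0, 25.0]
wrist_force: [0.5, -0.1, -4.3]
opening: 0.0537
grasp_force: 105.6
```

```bash
python3 -c "from h import *;go(506,-55.9,117)"
```

```text
t 3.4 p [505.9  -88.15 116.05] rpy [-179.99    0.02   24.97] q [ -9.88  -0.56  -9.91  80.67  -0.   145.15] F [ 0.46 -0.13 -4.26] T [-0.01 -0.03  0.01] op 0.05365085392181992 g 105.6067215467192
tool delta mm [ 13.7  -29.2   -0.95]
```

>>> {"method": "send_rows", "body": {"linear": [[0.0045,-0.01,0],[0.0045,-0.01,0],[0.005,-0.009,0],[0,0,0],[0,0,0],[0,0,0],[0,0,0],[0,0,0]], "twist": [[0,0,0],[0,0,0],[0,0,0],[0,0,-0.66],[0,0,-0.66],[0,0,-0.66],[0,0,-0.66],[0,0,0]], "gripper": [40,40,40,40,40,40,40,40]}}

```text
time: 4.4
ee_pos: [0.5065, -0.0554, 0.1163]
tcp_rot: [180.0, -0.0, 51.4]
wrist_force: [0.3, -0.9, -5.1]
opening: 0.0537
grasp_force: 105.8
```

Run:
```python
from h import *
st()
for n in("top","scene"): cv2.imwrite(f"pics/{n}2.png",camera(n)[:,:,::-1])
a=cv2.imread("pics/top2.png")[170:320,290:430];b=cv2.imread("pics/scene2.png")[150:300,140:280]
cv2.imwrite("pics/j2.png",cv2.resize(np.hstack([a,b]),None,fx=2.8,fy=2.8))
```

```text
t 4.4 p [506.5  -55.39 116.33] rpy [180.    -0.01  51.36] q [ -6.24  -1.13 -10.45  80.68   0.   122.4 ] F [ 0.3  -0.94 -5.08] T [ 0.01 -0.01  0.02] op 0.05367865786081347 g 105.830964284105
```

View pics/j2.png

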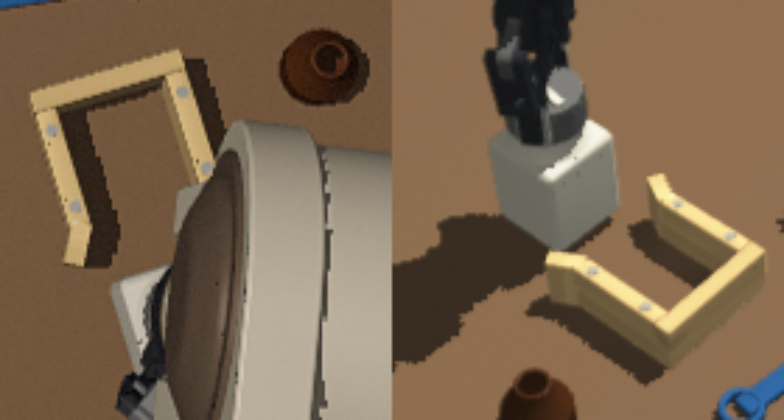

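Run:
```python
from h import *
h=cv2.cvtColor(cv2.imread("pics/top2.png"),cv2.COLOR_BGR2HSV).astype(int);S,V=h[...,1],h[...,2]
m=(S<60)&(V>175);m[:,:325]=0;m[:,352:]=0;m[:262]=0;m[310:]=0
w=ray("top",np.argwhere(m)[:,::-1],.0865)*1000
a=np.radians(17.6);X=np.array([np.cos(a),np.sin(a)]);Y=np.array([-X[1],X[0]])
d=w-[612.9,-21.9];u,v=d@X,d@Y
print(len(w),u.min(),u.max(),v.max())
ub=np.arange(-112,-72,4)
e=[(x,v[(u>x)&(u<=x+4)].max()) for x in ub if ((u>x)&(u<=x+4)).any()];print(np.round(e,1))
e=[(x,u[(v>x)&(v<=x+3)].max()) for x in range(8,36,3) if ((v>x)&(v<=x+3)).any()];print(np.round(e,1))
p=np.array([506.5,-55.4])-[612.9,-21.9];print("tcp uv",p@X,p@Y)
```

```text
160 -122.58707479717964 -81.11493426600786 33.68091609146092
[[-112.    33.4]
 [-108.    33.5]
 [-104.    33.6]
 [-100.    33.1]
 [ -96.    33.7]
 [ -92.    33.3]
 [ -88.    32.8]
 [ -84.    33.4]]
[[  8.  -81.1]
 [ 11.  -81.2]
 [ 14.  -82.3]
 [ 17.  -81.4]
 [ 20.  -82. ]
 [ 23.  -81.5]
 [ 26.  -82.6]
 [ 29.  -81.2]
 [ 32.  -82.2]]
tcp uv -111.54887839330944 0.24026900478356122
```

>>> {"method": "send_rows", "body": {"linear": [[0.0108,0.0072,0],[0.0108,0.0072,0],[0.0108,0.0072,0],[0.0108,0.0072,0],[0.0108,0.0072,0],[0,0,0]], "twist": [[0,0,0],[0,0,0],[0,0,0],[0,0,0],[0,0,0],[0,0,0]], "gripper": [40,40,40,40,40,40]}}

```text
time: 5.25
ee_pos: [0.569, -0.0359, 0.116]
tcp_rot: [-180.0, 0.0, 51.4]
wrist_force: [-0.5, -0.4, -5.6]
opening: 0.0538
grasp_force: 106.3
```

>>> {"method": "send_rows", "body": {"linear": [[0.0108,0.0072,0],[0.0108,0.0072,0],[0.0108,0.0072,0],[0,0,0]], "twist": [[0,0,0],[0,0,0],[0,0,0],[0,0,0]], "gripper": [40,40,40,40]}}

```text
time: 5.75
ee_pos: [0.6062, -0.024, 0.1159]
tcp_rot: [-180.0, 0.0, 51.4]
wrist_force: [0.8, 0.5, -4.6]
opening: 0.0538
grasp_force: 106.5
```

```bash
cat >> h.py <<'E'
def uv():
    o=st();a=np.radians(17.6);X=np.array([np.cos(a),np.sin(a)]);Y=np.array([-X[1],X[0]]);p=o['ee_pos'][:2]*1000-[612.9,-21.9]
    print("uv",p@X,p@Y,"Fuv",o['wrist_force'][:2]@X,o['wrist_force'][:2]@Y)
E
python3 -c "from h import *;uv();go(612.9,-21.9,116)"
```

```text
t 5.75 p [606.22 -24.03 115.94] rpy [-179.99    0.01   51.4 ] q [ -2.27  12.12   3.79  81.68   0.   126.33] F [ 0.83  0.54 -4.57] T [ 0.02  0.05 -0.01] op 0.05378132592449179 g 106.45954334264388
uv -7.0154863592602785 -0.010180566583622947 Fuv 0.9545217863141612 0.2655824233902175
t 5.75 p [606.22 -24.03 115.94] rpy [-179.99    0.01   51.4 ] q [ -2.27  12.12   3.79  81.68   0.   126.33] F [ 0.83  0.54 -4.57] T [ 0.02  0.05 -0.01] op 0.05378132592449179 g 106.45954334264388
tool delta mm [ 5.84  3.89 -0.06]
```

>>> {"method": "send_rows", "body": {"linear": [[0.0017,0.0011,0],[0.0017,0.0011,0],[0.0017,0.0011,0],[0,0,0]], "twist": [[0,0,0],[0,0,0],[0,0,0],[0,0,0]], "gripper": [40,40,40,40]}}

```text
time: 6.25
ee_pos: [0.6112, -0.0225, 0.1163]
tcp_rot: [180.0, 0.0, 51.4]
wrist_force: [-0.4, -0.3, -5.6]
opening: 0.0536
grasp_force: 106.5
```

>>> {"method": "send_rows", "body": {"linear": [[0.0008,0.0006,0],[0.0008,0.0006,0],[0,0,0]], "twist": [[0,0,0],[0,0,0],[0,0,0]], "gripper": [40,40,40]}}

```text
time: 6.62
ee_pos: [0.6132, -0.022, 0.1163]
tcp_rot: [180.0, -0.0, 51.4]
wrist_force: [-0.1, -0.8, -5.1]
opening: 0.0533
grasp_force: 106.5
```

```bash
python3 -c "from h import *;uv()"
```

```text
t 6.62 p [613.15 -21.97 116.3 ] rpy [180.    -0.    51.37] q [ -2.05  13.05   4.91  81.86  -0.   126.58] F [-0.11 -0.79 -5.12] T [ 0.03 -0.06  0.01] op 0.05333518436111199 g 106.4736540064041
uv 0.2174954118784387 -0.14688805897273083 Fuv -0.3428075627699688 -0.7252072232323958
```

>>> {"method": "send_rows", "body": {"linear": [[0.0008,0.0006,0],[0.0004,0.0003,0],[0,0,0]], "twist": [[0,0,0],[0,0,0],[0,0,0]], "gripper": [40,40,40]}}

```text
time: 7.0
ee_pos: [0.6146, -0.0216, 0.1163]
tcp_rot: [-180.0, 0.0, 51.4]
wrist_force: [0.3, 0.1, -4.5]
opening: 0.0538
grasp_force: 106.5
```

Run:
```python
from h import *
uv()
for n in("top","scene"): cv2.imwrite(f"pics/{n}3.png",camera(n)[:,:,::-1])
a=cv2.imread("pics/top3.png")[170:320,290:430];b=cv2.imread("pics/scene3.png")[150:300,140:280]
cv2.imwrite("pics/j3.png",cv2.resize(np.hstack([a,b]),None,fx=2.8,fy=2.8))
```

```text
t 7.0 p [614.56 -21.63 116.25] rpy [-180.      0.     51.37] q [ -2.01  13.25   5.14  81.9   -0.   126.62] F [ 0.32  0.07 -4.48] T [-0.03  0.04 -0.03] op 0.05382668470329473 g 106.47159525688039
uv 1.6642453755170696 -0.2431935938400755 Fuv 0.32904408372261945 -0.03114134981544092
```

View pics/j3.png

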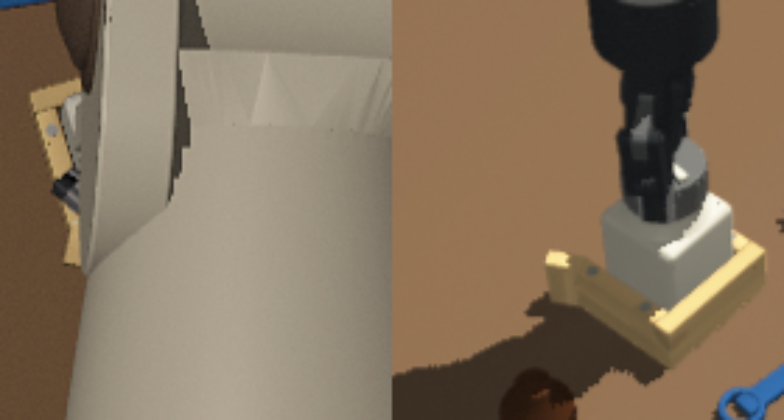

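The canister is inside the slot next to the back wall. I'll nudge it forward until it touches, then lower.

>>> {"method": "send_rows", "body": {"linear": [[0.0004,0.0003,0],[0.0004,0.0003,0],[0.0004,0.0003,0],[0,0,0]], "twist": [[0,0,0],[0,0,0],[0,0,0],[0,0,0]], "gripper": [40,40,40,40]}}

```text
time: 7.6
ee_pos: [0.6157, -0.0212, 0.1162]
tcp_rot: [-180.0, 0.0, 51.4]
wrist_force: [-3.5, -0.1, -4.2]
opening: 0.0537
grasp_force: 106.6
```

>>> {"method": "send_rows", "body": {"linear": [[0,0,0.003],[0,0,0.003],[0,0,0.001],[0,0,0.001],[0,0,0]], "twist": [[0,0,0],[0,0,0],[0,0,0],[0,0,0],[0,0,0]], "gripper": [40,40,40,40,40]}}

```text
time: 8.22
ee_pos: [0.6159, -0.0212, 0.1084]
tcp_rot: [-180.0, 0.0, 51.4]
wrist_force: [-4.1, -1.3, -2.5]
opening: 0.0536
grasp_force: 106.8
```

```bash
python3 -c "from h import *;uv()"
```

```text
t 8.22 p [615.86 -21.23 108.38] rpy [-179.99    0.01   51.37] q [ -1.97  13.51   4.59  81.09  -0.   126.66] F [-4.13 -1.34 -2.46] T [-0.29  1.01 -0.1 ] op 0.053637389446435195 g 106.77631937898695
uv 3.0262757002509755 -0.26061301903504547 Fuv -4.346083190914689 -0.031000470905676644
```

>>> {"method": "send_rows", "body": {"linear": [[0,0,0.0006],[0,0,0.0004],[0,0,0],[0,0,0],[0,0,0],[0,0,0],[0,0,0]], "twist": [[0,0,0],[0,0,0],[0,0,0],[0,0,0],[0,0,0],[0,0,0],[0,0,0]], "gripper": [40,40,40,100,100,100,100]}}

```text
time: 9.1
ee_pos: [0.6162, -0.0212, 0.1074]
tcp_rot: [180.0, -0.0, 51.4]
wrist_force: [-0.5, -0.4, 0.4]
opening: 0.0855
grasp_force: 0.0
```

>>> {"method": "send_rows", "body": {"linear": [[-0.002,0,0],[0,0,0],[0,0,0],[0,0,0],[0,0,0],[0,0,0],[0,0,0],[0,0,0]], "twist": [[0,0,0],[0,0,-0.9],[0,0,-0.9],[0,0,-0.9],[0,0,-0.9],[0,0,-0.9],[0,0,-0.9],[0,0,-0.9]], "gripper": [100,100,100,100,100,100,100,100]}}

```text
time: 10.1
ee_pos: [0.6147, -0.0229, 0.1073]
tcp_rot: [180.0, 0.0, 114.7]
wrist_force: [0.3, -0.6, 1.1]
opening: 0.0854
grasp_force: 0.0
```

>>> {"method": "send_rows", "body": {"linear": [[0,0,0],[0,0,0],[0,0,0],[0,0,0]], "twist": [[0,0,-0.9],[0,0,-0.9],[0,0,-0.9],[0,0,0]], "gripper": [100,100,100,100]}}

```text
time: 10.6
ee_pos: [0.6147, -0.0229, 0.1073]
tcp_rot: [180.0, -0.0, 141.3]
wrist_force: [0.4, -0.3, 0.2]
opening: 0.0853
grasp_force: 0.0
```

Run:
```python
from h import *
uv()
for n in("top","scene"): cv2.imwrite(f"pics/{n}4.png",camera(n)[:,:,::-1])
a=cv2.imread("pics/top4.png")[170:320,290:430];b=cv2.imread("pics/scene4.png")[150:300,140:280]
cv2.imwrite("pics/j4.png",cv2.resize(np.hstack([a,b]),None,fx=2.8,fy=2.8))
```

```text
t 10.6 p [614.7  -22.86 107.27] rpy [180.    -0.   141.31] q [-2.13 13.37  4.29 80.93  0.   36.56] F [ 0.39 -0.28  0.18] T [-0.08  0.    0.02] op 0.08530409170494199 g 0.0
uv 1.43082931267632 -1.456532295628623 Fuv 0.2906636059142192 -0.38562869608737665
```

View pics/j4.png

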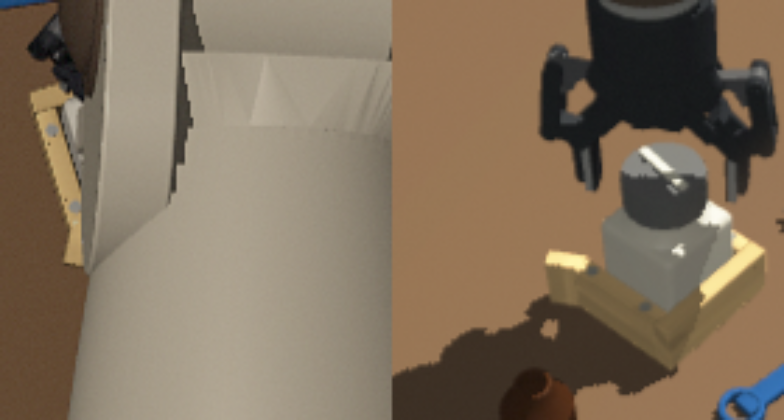

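Run:
```python
from h import *
p=bot.get_obs()['ee_pos'].copy()
print("tcp at z.121 px",proj("scene",[p[0],p[1],.121]),"z.107",proj("scene",[p[0],p[1],.107]))
im=cv2.imread("pics/scene4.png");h=cv2.cvtColor(im,cv2.COLOR_BGR2HSV).astype(int)
for y in(205,209,213,217): print(y,[tuple(h[y,x]) [1:] for x in range(216,228)],[tuple(h[y,x])[1:] for x in range(246,258)])
x=237; print([(y,h[y,x,2]) for y in range(196,232)])
for d in((-.001,0),(-.002,0),(0,.001)): print(d,proj("scene",[p[0]+d[0],p[1]+d[1],.121]))
```

```text
tcp at z.121 px [[236.50310259 211.39426979]] z.107 [[236.86285701 216.91844437]]
205 [(np.int64(113), np.int64(154)), (np.int64(113), np.int64(154)), (np.int64(112), np.int64(153)), (np.int64(113), np.int64(154)), (np.int64(113), np.int64(153)), (np.int64(113), np.int64(154)), (np.int64(113), np.int64(154)), (np.int64(113), np.int64(154)), (np.int64(84), np.int64(148)), (np.int64(33), np.int64(140)), (np.int64(17), np.int64(139)), (np.int64(13), np.int64(139))] [(np.int64(13), np.int64(140)), (np.int64(13), np.int64(140)), (np.int64(16), np.int64(140)), (np.int64(49), np.int64(146)), (np.int64(101), np.int64(152)), (np.int64(113), np.int64(154)), (np.int64(114), np.int64(154)), (np.int64(113), np.int64(154)), (np.int64(113), np.int64(154)), (np.int64(113), np.int64(154)), (np.int64(113), np.int64(154)), (np.int64(112), np.int64(144))]
209 [(np.int64(112), np.int64(153)), (np.int64(112), np.int64(153)), (np.int64(113), np.int64(153)), (np.int64(113), np.int64(154)), (np.int64(113), np.int64(153)), (np.int64(114), np.int64(155)), (np.int64(36), np.int64(141)), (np.int64(13), np.int64(
[... 2182 characters left out ...]
 (205, np.int64(140)), (206, np.int64(139)), (207, np.int64(154)), (208, np.int64(235)), (209, np.int64(251)), (210, np.int64(252)), (211, np.int64(183)), (212, np.int64(108)), (213, np.int64(79)), (214, np.int64(59)), (215, np.int64(55)), (216, np.int64(55)), (217, np.int64(56)), (218, np.int64(56)), (219, np.int64(57)), (220, np.int64(57)), (221, np.int64(58)), (222, np.int64(58)), (223, np.int64(58)), (224, np.int64(56)), (225, np.int64(57)), (226, np.int64(58)), (227, np.int64(58)), (228, np.int64(58)), (229, np.int64(59)), (230, np.int64(58)), (231, np.int64(59))]
(-0.001, 0) [[236.23363933 211.07581641]]
(-0.002, 0) [[235.96455677 210.75781293]]
(0, 0.001) [[236.98296845 211.1936921 ]]
```

The cap's silhouette is centred at column 237 against the TCP's 236.7, and the top rows agree too, so the tool is centred. I'll close gently.

>>> {"method": "send_rows", "body": {"linear": [[0,0,0],[0,0,0],[0,0,0],[0,0,0],[0,0,0],[0,0,0]], "twist": [[0,0,0],[0,0,0],[0,0,0],[0,0,0],[0,0,0],[0,0,0]], "gripper": [70,55,45,40,40,40], "grip_force": 20}}

```text
time: 11.45
ee_pos: [0.6148, -0.0227, 0.1075]
tcp_rot: [180.0, 0.0, 141.4]
wrist_force: [-0.1, 1.3, 4.0]
opening: 0.0553
grasp_force: 21.6
```

```bash
python3 -c "from h import *;uv()"
```

```text
t 11.45 p [614.83 -22.72 107.46] rpy [179.98   0.01 141.37] q [-2.12 13.36  4.31 80.93  0.01 36.51] F [-0.07  1.3   4.04] T [ 0.25  0.09 -0.04] op 0.05532490077984525 g 21.556057333946228
uv 1.5909622752605765 -1.369446172245909 Fuv 0.3291685625472294 1.2627877062318917
```

>>> {"method": "send_rows", "body": {"linear": [[0,0,0],[0,0,0],[0,0,0],[0,0,0],[0,0,0],[0,0,0],[0,0,0]], "twist": [[0,0,0],[0,0,0],[0,0,-0.4],[0,0,-0.7],[0,0,-0.7],[0,0,-0.7],[0,0,0]], "gripper": [40,40,40,40,40,40,40], "grip_force": 110}}

```text
time: 12.32
ee_pos: [0.6151, -0.0229, 0.1081]
tcp_rot: [180.0, 0.1, 166.5]
wrist_force: [-0.4, -0.4, 5.3]
opening: 0.0532
grasp_force: 114.2
```

```bash
python3 -c "from h import *;uv()"
```

```text
t 12.32 p [615.13 -22.86 108.11] rpy [179.99   0.08 166.47] q [-2.13 13.34  4.35 80.93 -0.   11.4 ] F [-0.42 -0.41  5.26] T [0.12 0.07 0.17] op 0.05315889810377521 g 114.21487055718899
uv 1.8405141002135723 -1.585754432785557 Fuv -0.5238123743396152 -0.2635546584820215
```

>>> {"method": "send_rows", "body": {"linear": [[0,0,0],[0,0,0],[0,0,0],[0,0,0],[0,0,0]], "twist": [[0,0,-0.7],[0,0,-0.7],[0,0,-0.7],[0,0,-0.7],[0,0,0]], "gripper": [40,40,40,40,40]}}

```text
time: 12.95
ee_pos: [0.6147, -0.0229, 0.1081]
tcp_rot: [-180.0, 0.0, -165.5]
wrist_force: [-2.7, 0.0, 7.4]
opening: 0.0535
grasp_force: 114.4
```

```bash
python3 -c "from h import *;uv()"
```

```text
t 12.95 p [614.74 -22.87 108.14] rpy [-179.98    0.03 -165.53] q [ -2.13  13.32   4.34  80.98  -0.01 -16.6 ] F [-2.69  0.04  7.43] T [0.05 0.55 0.14] op 0.05353417400259665 g 114.40244425088167
uv 1.4559435556498048 -1.4846222555890944 Fuv -2.551080301871779 0.8475628140776816
```

>>> {"method": "send_rows", "body": {"linear": [[0,0,0],[0,0,0],[0,0,0],[0,0,0],[0,0,0],[0,0,0],[0,0,0]], "twist": [[0,0,-0.7],[0,0,-0.7],[0,0,-0.7],[0,0,-0.7],[0,0,-0.7],[0,0,-0.4],[0,0,0]], "gripper": [40,40,40,40,40,40,40]}}

```text
time: 13.82
ee_pos: [0.6142, -0.0224, 0.1089]
tcp_rot: [180.0, 0.0, -126.6]
wrist_force: [-7.2, 2.7, 13.5]
opening: 0.0532
grasp_force: 115.2
```

Run:
```python
from h import *
uv()
im=camera("scene")[:,:,::-1];cv2.imwrite("pics/s5.png",cv2.resize(im[150:300,140:300],None,fx=3.5,fy=3.5))
```

```text
t 13.82 p [614.18 -22.45 108.89] rpy [ 179.98    0.03 -126.56] q [ -2.11  13.27   4.36  81.09   0.03 -55.54] F [-7.17  2.7  13.45] T [ 0.49  1.66 -0.06] op 0.053198028685503364 g 115.24169605225325
uv 1.0586507777100926 -0.9122456185100632 Fuv -6.022306083224428 4.743130640137501
```

View pics/s5.png

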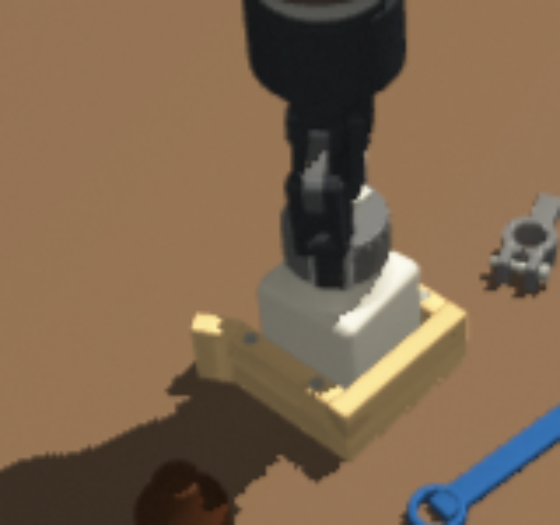

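The canister stands home, and the 13 N upward push shows the seal has let go. I'll relieve the side load and lift.

>>> {"method": "send_rows", "body": {"linear": [[0.0003,0.0011,0],[0,0,0],[0,0,-0.002],[0,0,-0.002],[0,0,0]], "twist": [[0,0,0],[0,0,0],[0,0,0],[0,0,0],[0,0,0]], "gripper": [40,40,40,40,40]}}

```text
time: 14.5
ee_pos: [0.6136, -0.0225, 0.111]
tcp_rot: [180.0, -0.0, -126.6]
wrist_force: [1.0, -0.5, 2.3]
opening: 0.0533
grasp_force: 115.0
```

```bash
python3 -c "from h import *;uv()"
```

```text
t 14.5 p [613.57 -22.47 110.98] rpy [ 179.98   -0.02 -126.64] q [ -2.09  13.19   4.5   81.33  -0.01 -55.46] F [ 0.97 -0.53  2.31] T [ 0.07 -0.05 -0.03] op 0.053327759348679574 g 115.03262892365456
uv 0.4674692707023141 -0.7468573613255635 Fuv 0.7630342706256911 -0.8029641372747978
```

>>> {"method": "send_rows", "body": {"linear": [[0,0,-0.002],[0,0,-0.002],[0,0,-0.002],[0,0,0]], "twist": [[0,0,0],[0,0,0],[0,0,0],[0,0,0]], "gripper": [40,40,40,40]}}

```text
time: 15.0
ee_pos: [0.6138, -0.0224, 0.1175]
tcp_rot: [-180.0, 0.0, -126.6]
wrist_force: [0.1, 0.3, -0.0]
opening: 0.0528
grasp_force: 115.1
```

>>> {"method": "send_rows", "body": {"linear": [[0,0,-0.005],[0,0,-0.005],[0,0,-0.006],[0,0,-0.006],[0,0,-0.006],[0,0,-0.006],[0,0,-0.004],[0,0,0]], "twist": [[0,0,0],[0,0,0],[0,0,0],[0,0,0],[0,0,0],[0,0,0],[0,0,0],[0,0,0]], "gripper": [40,40,40,40,40,40,40,40]}}

```text
time: 16.0
ee_pos: [0.6138, -0.0224, 0.1556]
tcp_rot: [-180.0, 0.0, -126.6]
wrist_force: [-0.7, 1.0, -1.4]
opening: 0.0534
grasp_force: 115.1
```

Run:
```python
from h import *
uv()
im=camera("scene")[:,:,::-1];cv2.imwrite("pics/s6.png",cv2.resize(im[150:300,140:300],None,fx=3.5,fy=3.5))
```

```text
t 16.0 p [613.82 -22.38 155.64] rpy [-179.98    0.02 -126.63] q [ -2.09  12.93   9.11  86.16   0.   -55.46] F [-0.69  0.98 -1.4 ] T [ 0.   -0.   -0.07] op 0.05340282502845196 g 115.08994303643703
uv 0.7287078163787354 -0.7369118629955853 Fuv -0.3618398953687221 1.1480419626092018
```

View pics/s6.png

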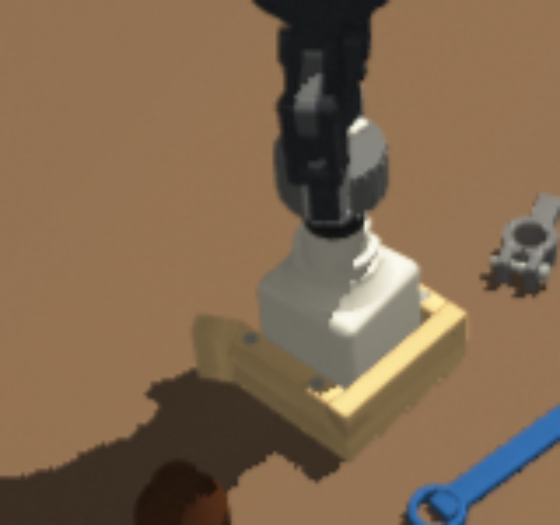

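The cap is lifted clear, level and centred about 24 mm above the neck. The canister still stands home and the bystanders haven't moved.

```bash
python3 -c "
from workcell import ticket;print(ticket.job_done())"
```

```text
the job is handed in; nothing more can be done
None
```

The job is handed in: the canister stands home in the brace, and its unscrewed cap is held level and centred about 24 mm above the open neck, with the clamp, spanner and boot never touched.

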